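Nest the parts cups and hold them off the surface plate

ROBOT

A 6-joint arm with a two-finger parallel gripper is mounted at the origin on the work surface. World frame = base frame: x ahead of the robot, y to its left, z up, the work surface at z = 0. Lengths are in m, angles in rad, forces in N, time in s.
With the tool pointing down it reaches from about 0.35 to 0.775 m from the base axis. Payload 7.3 kg.
Tool frame: the origin (TCP) lies at the very end of the fingers, on their centre line; the grasp point (between the pads) lies 19 mm behind it (robot.hold_point_z is the distance from the TCP to the grasp point, in m); y points along the fingers, z is the direction in which the jaws open and shut, and the axes are right-handed (so a half turn about y gives the same grasp; the last joint's range is limited). The gripper opens to 92 mm and grips with 3 to 60 N. Pads are 19 mm wide; open, the fingers measure 130 mm over their backs; the gripper's body (75 mm by 190 mm) begins 47 mm behind the grasp point.
Start: joints at [-1.323, 0.342, 1.524, -0, 1.275, -0.146], TCP at [0.201, -0.485, 0.227] pointing down, gripper open.
Joint ranges: [-2.53, 2.53], [-0.77, 2.02], [0.04, 2.7], [-1, 4.14], [0.28, 2.66], [-3.11, 3.11]. Speed limits (rad/s): [2.57, 2.57, 3.14, 3.14, 3.14, 3.14].

INTERFACE

Orientations are given as [roll, pitch, yaw] about the fixed x, y, z axes, in that order (R = Rz(yaw) Ry(pitch) Rx(roll)).
In Python, from cell import robot gives the robot as it stands.
- The arm moves only by the shell command python3 -m crank 'ROWS' [OPENING] [FORCE]. ROWS is a JSON object of lists of equal length, an entry for each row: "xyz": the shift along the tool's x, y, z in cm, a list of three; "roll": the turn about the tool's y in degrees. A call has 1 to 20 rows; each row shifts and turns the commanded pose from where the row before left it, along the tool's axes as they then stand; what a row does not reach is not made up. A row lasts 1/10 s, in which the tool goes at most 50 mm and 8.59 degrees, less where a joint would pass 70% of its speed; a pose out of reach is approached as far as the arm can. A call is refused whole if a number of a shift passes 5 or a number of a turn 8.59, either way. A call with a gripper value outside its range is refused whole. OPENING is the gripper command: -1 is fully open, 1 is shut, values between are in proportion, set as the call begins (- or left out, the last holds). The fingers move at their own pace and stop on an object; FORCE is the grip in N (left out, the last holds). Time passes only in rows, so rows that do not move let the fingers close. It gives the time, the measured TCP pose, the force and the opening at its end, in the units of the state.
- robot.observe(): the state, without advancing time (a new reading comes with each control period).
- robot.read_camera(name): name is "scene" or "top" or "wrist"; returns the picture (384x512x3 uint8, red, green, blue); there is no depth.
- robot.calibration(name): a dict with "intrinsics" (3x3 intrinsics, pixels), "D" ([k1, k2, p1, p2, k3] as OpenCV has them; the pictures are not rectified), "pose" (4x4, takes a point from camera to world coordinates). Camera axes: x right, y down, z forward; pixel columns grow to the right and rows downward; lengths in m; the calibration is good to about 2 mm. A picture is of the moment at which its call begins: read the wrist's pose just before it. calibration takes no time and is no camera call; for the wrist camera it gives the pose at the moment of the call.
- robot.hand_in(): hands the job in, once; it reports no verdict.
The state is a dict: "time": time; "qpos": joint angles; "qvel": joint speeds; "joint_efforts": joint torques, N m; "tool_pos": TCP position; "tool_rot": TCP orientation; "contact_force": force on the tool from outside, world axes, zero at the start; "torque": the same for the moment, N m; "opening": finger opening in m.
Only numpy, scipy, OpenCV 4.12 (cv2) and the standard library are available. Lean on these libraries where they do the work, as an engineer would, in place of code of your own. Each camera call takes 0.05 s, during which the arm holds its last target.

TASK

The granite plate is to be wiped down, so gather the three empty aluminium parts cups: set them (do not drop them) inside one another in size order where they stand upright on the plate, the largest outside, and leave everything else on the plate in its place. Then take hold of the largest cup, lift the whole nest until its bottom is about 10 cm above the plate, and keep it level and still there for about two seconds. Finish while still holding it up: do not put it down or let go.

Things in the scene. Friction and masses are not known exactly. Their poses are not given: they have to be found in the camera images.
- cup_large: the large parts cup: plain turned aluminium, open at the top, straight round side, standing upright, empty. 66 mm outside diameter, 60 mm inside, 3 mm wall, 62 mm high, solid 10 mm thick bottom (so 52 mm deep), about 180 g. Origin: centre of its underside; z up along the cup's axis (its turn about z does not matter).
- cup_medium: the medium parts cup: plain turned aluminium, open at the top, straight round side, standing upright, empty. 52 mm outside diameter, 46 mm inside, 3 mm wall, 60 mm high, solid 10 mm thick bottom (so 50 mm deep), about 125 g. Origin: centre of its underside; z up along the cup's axis (its turn about z does not matter). Seated in the large cup, its origin is 10 mm above the large cup's and its rim stands 8 mm above the large cup's rim.
- cup_small: the small parts cup: plain turned aluminium, open at the top, straight round side, standing upright, empty. 38 mm outside diameter, 32 mm inside, 3 mm wall, 58 mm high, solid 10 mm thick bottom (so 48 mm deep), about 75 g. Origin: centre of its underside; z up along the cup's axis (its turn about z does not matter). Seated in the medium cup, its origin is 10 mm above the medium cup's and its rim stands 8 mm above the medium cup's rim; the finished nest is 78 mm high.
- v_block: bystander, to be left alone: V-block: ground steel block 50 x 44 x 32 mm with a steel clamp arch over it, 66 mm high in all. Origin: on the work surface under its middle
- setting_ring: bystander, to be left alone: steel setting ring lying flat, 58 mm outside, 32 mm bore, 22 mm high (open right through, no bottom). Origin: on the work surface under its middle
- dial_indicator: bystander, to be left alone: dial indicator lying on its back, face up: round case 57 mm across and 24 mm high with a stem, about 93 mm long in all along its own x. Origin: on the work surface under the middle of its length
- square: bystander, to be left alone: steel engineer's square standing on its 75 x 20 mm stock, blade upright, 116 mm high. Origin: on the work surface under its middle
- micrometer: bystander, to be left alone: outside micrometer lying flat, about 150 mm long, 18 mm high. Origin: on the work surface under the middle of its frame arc
Not all that is in view belongs to the job. Leave any brown look-alike of the cup_medium alone.

How it is judged:
By the outcome, as a careful person would: the job done as asked, in the order asked, and still so for the second after the job is handed in, while the arm keeps its last pose, push and grip.
It also fails if it takes over 72 s, if anything falls off the work surface, if the arm or the gripper's body presses on something with over 40 N, if the wrist force passes 120 N, or if a joint passes its speed limit or range.

## Working session

There is one attempt and no reset: what is moved stays moved. The work goes in short steps, Python scripts to look and compute and a shell command to move; the robot and the scene stay as the last step left them, time stands still between calls to the robot, and variables do not carry over. Pictures are saved under pics/ and viewed, and the job is handed in when it is done.

```bash
ls; mkdir -p pics; python3 - <<'E'
from cell import robot
import cv2
s=robot.observe();print({k:s[k] for k in('time','tool_pos','tool_rot','opening','contact_force')})
print(robot.hold_point_z)
for n in('scene','top','wrist'):
    c=robot.calibration(n);print(n,c)
    cv2.imwrite(f'pics/{n}0.png',cv2.cvtColor(robot.read_camera(n),cv2.COLOR_RGB2BGR))
E
```

```text
pics
{'time': 0.0, 'tool_pos': array([ 0.20135068, -0.48440502,  0.22605295]), 'tool_rot': array([-1.57233215e+00,  2.08891033e-04, -2.74782183e+00]), 'opening': 0.09179213854377175, 'contact_force': array([0.49365721, 0.10901977, 0.06619308])}
0.0188
scene {'intrinsics': array([[490.93703317,   0.        , 258.74469255],
       [  0.        , 490.93703317, 192.21607306],
       [  0.        ,   0.        ,   1.        ]]), 'D': array([-0.16180369,  0.        ,  0.        ,  0.        ,  0.        ]), 'pose': array([[ 0.66690592,  0.52624035, -0.52754866,  1.28163372],
       [ 0.74511733, -0.47672524,  0.46640455, -0.64103069],
       [-0.00605487, -0.70413361, -0.71004169,  1.02144497],
       [ 0.        ,  0.        ,  0.        ,  1.        ]])}
top {'intrinsics': array([[416.78283936,   0.        , 256.67114542],
       [  0.        , 416.78283936, 184.64895632],
       [  0.        ,   0.        ,   1.        ]]), 'D': array([-0.0615211,  0.       ,  0.       ,  0.       ,  0.       ]), 'pose': array([[-7.59088760e-04, -9.84288032e-01,  1.76568666e-01,
         3.15676778e-01]
[... 158 characters left out ...]
7510835e+00],
       [ 0.00000000e+00,  0.00000000e+00,  0.00000000e+00,
         1.00000000e+00]])}
wrist {'intrinsics': array([[283.88653731,   0.        , 254.89287816],
       [  0.        , 283.88653731, 188.55202338],
       [  0.        ,   0.        ,   1.        ]]), 'D': array([-0.0435347,  0.       ,  0.       ,  0.       ,  0.       ]), 'pose': array([[ 3.84367128e-01, -8.83506446e-01, -2.67727979e-01,
         2.74155071e-01],
       [-9.23180260e-01, -3.67956575e-01, -1.11113299e-01,
        -4.55990617e-01],
       [-3.42954280e-04,  2.89869486e-01, -9.57066123e-01,
         3.84348366e-01],
       [ 0.00000000e+00,  0.00000000e+00,  0.00000000e+00,
         1.00000000e+00]])}
```

View pics/top0.png

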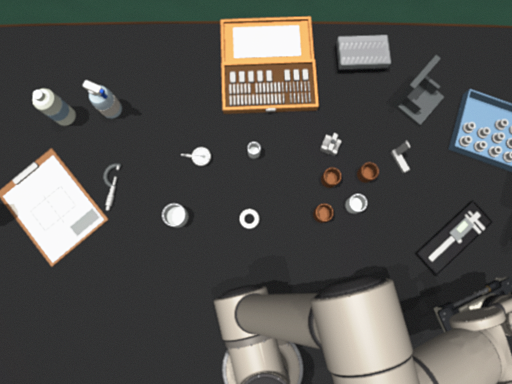

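View pics/scene0.png

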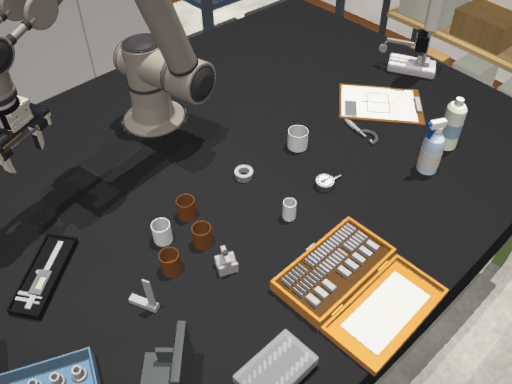

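View pics/wrist0.png

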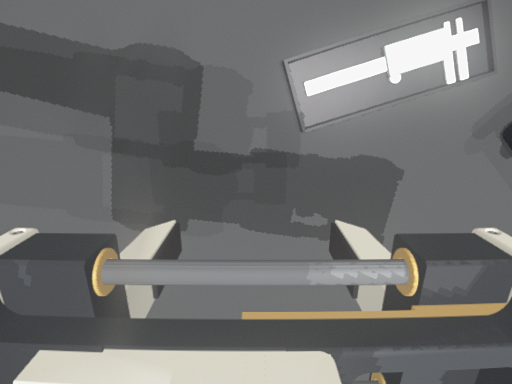

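Candidates (top image): cup_large – silver cup (175,215). cup_medium – silver cup (357,204). cup_small – silver cup (254,150). Could be mistaken for them: brown cups (332,177), (369,172), (324,212), and the setting ring (249,218). I choose the three silver cups by colour and size, and check that in a crop.

```bash
cat > h.py <<'E'
import numpy as np,cv2
from cell import robot
def ray(n,uv,cal=None):
    c=cal or robot.calibration(n)
    p=cv2.undistortPoints(np.array(uv,float).reshape(-1,1,2),c['intrinsics'],c['D'])[:,0]
    P=c['pose'];d=np.c_[p,np.ones(len(p))]@P[:3,:3].T
    return P[:3,3],d
def plane(n,uv,z,cal=None):
    o,d=ray(n,uv,cal);t=(z-o[2])/d[:,2]
    return o+d*t[:,None]
def proj(n,X,cal=None):
    c=cal or robot.calibration(n);P=np.linalg.inv(c['pose'])
    X=np.array(X,float).reshape(-1,3)@P[:3,:3].T+P[:3,3]
    return cv2.projectPoints(X,np.zeros(3),np.zeros(3),c['intrinsics'],c['D'])[0][:,0]
def snap(n,f=None):
    c=robot.calibration(n);im=cv2.cvtColor(robot.read_camera(n),cv2.COLOR_RGB2BGR)
    if f:cv2.imwrite('pics/'+f,im)
    return im,c
E
python3 - <<'E'
from h import *
t=cv2.imread('pics/top0.png');s=cv2.imread('pics/scene0.png')
o=[]
pt={'L':(175,215,.062,.033),'M':(357,204,.06,.026),'S':(254,150,.058,.019)}
for k,(u,v,h,r) in pt.items():
    X=plane('top',[(u,v)],h)[0];a=proj('scene',[X])[0]
    o.append(np.vstack([cv2.resize(t[v-20:v+20,u-25:u+25],(250,200),interpolation=cv2.INTER_CUBIC),
      cv2.resize(s[int(a[1])-20:int(a[1])+30,int(a[0])-30:int(a[0])+30],(250,208),interpolation=cv2.INTER_CUBIC)]))
    c=t[v-20:v+20,u-25:u+25].astype(int)
    m=((c.min(2)>75)&(c.max(2)-c.min(2)<40)).astype(np.uint8)
    cs=max(cv2.findContours(m,0,2)[0],key=cv2.contourArea)[:,0]+[u-25,v-20]
    W=plane('top',cs,h)[:,:2]
    print(k,X,a,cv2.minEnclosingCircle(W.astype(np.float32)),cv2.fitEllipse(cs.astype(np.float32)))
cv2.imwrite('pics/crop1.png',np.hstack(o))
E
```

```text
L [0.44308905 0.25528236 0.062     ] [295.06193002 130.96859621] ((0.4425187408924103, 0.25834712386131287), 0.04022875800728798) ((174.0523681640625, 214.79556274414062), (23.940595626831055, 26.69342803955078), 114.45266723632812)
M [ 0.47567841 -0.27975285  0.06      ] [158.53973413 222.99721073] ((0.4786871075630188, -0.27700066566467285), 0.035413678735494614) ((356.2305908203125, 203.13546752929688), (18.964078903198242, 23.10244369506836), 67.23761749267578)
S [0.64007664 0.02437664 0.058     ] [285.90561224 200.89067136] ((0.6420873999595642, 0.025882648304104805), 0.027274422347545624) ((253.4390869140625, 148.97817993164062), (13.540035247802734, 17.83919906616211), 1.1704457998275757)
```

View pics/crop1.png

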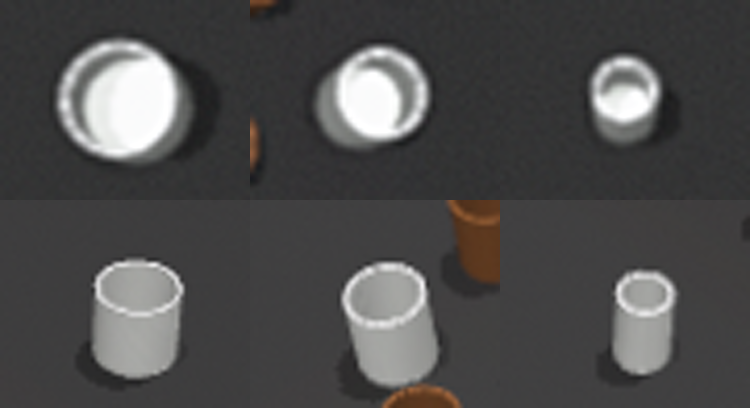

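```bash
cat >> h.py <<'E'
from scipy.spatial.transform import Rotation as Ro
def togo(X):
    s=robot.observe();R=Ro.from_euler('xyz',s['tool_rot']).as_matrix()
    print('t',s['time'],'tcp',s['tool_pos'].round(4),'rot',s['tool_rot'].round(4),'open',round(s['opening'],4),'togo cm',((np.array(X)-s['tool_pos'])@R*100).round(2))
E
python3 - <<'E'
from h import *
for n,u,v,h in(('L',173.2,214.2,.062),('M',358.1,202.2,.06),('S',253.6,147.2,.058)):
    print(n,plane('top',[(u,v)],h)[0].round(4))
s=cv2.imread('pics/scene0.png')
# scene: rims; crop coordinates -> px
for n,a,(cx,cy),h in(('L',(295,130),(138,286-200),.062),('M',(158,222),(385-250,293-200),.06),('S',(285,200),(645-500,293-200),.058)):
    u=a[0]-30+cx*60/250-.4;v=a[1]-20+cy*50/208-.4
    print(n,'scene',plane('scene',[(u,v)],h)[0].round(4))
togo([.4757,-.281,.2])
E
```

```text
L [0.4454 0.2606 0.062 ]
M [ 0.481  -0.2833  0.06  ]
S [0.6488 0.0256 0.058 ]
L scene [0.4462 0.264  0.062 ]
M scene [ 0.4811 -0.2787  0.06  ]
S scene [0.6493 0.0286 0.058 ]
t 0.15 tcp [ 0.2014 -0.4845  0.2262] rot [-1.5719e+00  2.0000e-04 -2.7478e+00] open 0.0918 togo cm [-33.14   2.64  -8.27]
```

```bash
python3 -m crank '{"xyz":[[-4.2,0,-1],[-4.2,0,-1],[-4.2,0,-1],[-4.2,0,-1],[-4.2,0,-1],[-4.2,0,-1],[-4.2,0,-1],[-4.2,0,-1],[0,0,0],[0,0,0]],"roll":[0,0,0,0,0,0,0,0,0,0]}' -1 20
python3 - <<'E'
from h import *
im,c=snap('wrist','w1.png');togo([.481,-.281,.2])
print(proj('wrist',[[.481,-.281,.06]],c))
E
```

```text
time: 1.15
tool_pos: [0.4813, -0.2813, 0.2262]
tool_rot: [-1.571, -0.001, -2.745]
contact_force: [-0.4, -0.9, -0.6]
opening: 0.0918
t 1.2 tcp [ 0.4806 -0.282   0.2263] rot [-1.5713e+00 -1.0000e-03 -2.7471e+00] open 0.0917 togo cm [-0.08  2.63 -0.08]
[[253.13715188 172.1234138 ]]
```

View pics/w1.png

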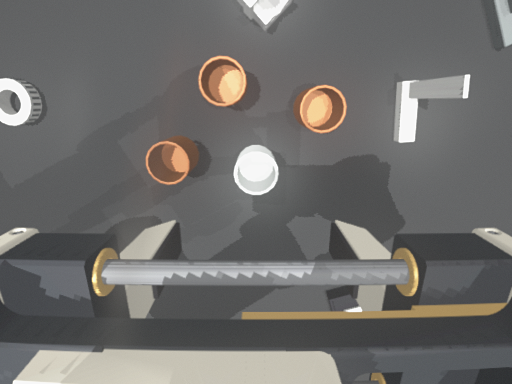

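Wrist view: the silver medium cup's rim is at about (256,171), between brown cups at (168,162), (222,80) and (322,108); the V-block is at the top and the square on the right. Refining the rim.

```bash
cat >> h.py <<'E'
def crop(im,u,v,w,k,f,c=None,n='wrist',circ=()):
    u,v=int(u),int(v)
    x0,y0=max(0,u-w),max(0,v-w)
    o=cv2.resize(im[y0:v+w,x0:u+w],None,fx=k,fy=k,interpolation=cv2.INTER_CUBIC)
    for X,r in circ:
        a=np.linspace(0,6.29,80);P=np.c_[X[0]+r*np.cos(a),X[1]+r*np.sin(a),X[2]+0*a]
        q=((proj(n,P,c)-[x0,y0]+.5)*k).astype(int)
        cv2.polylines(o,[q.reshape(-1,1,2)],False,(0,0,255),1)
    cv2.imwrite('pics/'+f,o)
def rim(im,c,u,v,h,w,thr,n='wrist'):
    "bright contour pts near (u,v) -> world on plane h"
    u,v=int(u),int(v);p=im[v-w:v+w,u-w:u+w].astype(int)
    m=((p.min(2)>thr)&(p.max(2)-p.min(2)<40)).astype(np.uint8)
    cs=max(cv2.findContours(m,0,1)[0],key=cv2.contourArea)
    cs=cs[:,0]+[u-w,v-w]
    return plane(n,cs,h,c)[:,:2]
def fitc(W):
    A=np.c_[2*W,np.ones(len(W))];s=np.linalg.lstsq(A,(W**2).sum(1),rcond=None)[0]
    return s[:2],np.sqrt(s[2]+s[0]**2+s[1]**2)
E
python3 - <<'E'
from h import *
im=cv2.imread('pics/w1.png');c=robot.calibration('wrist')
for t in(120,170,200):
    W=rim(im,c,256,171,.06,35,t);x,r=fitc(W);print(t,x.round(4),r.round(4),cv2.minEnclosingCircle(W.astype(np.float32)))
x,r=fitc(rim(im,c,256,171,.06,35,170))
X=plane('wrist',[(256,171)],.06,c)[0];print(X)
crop(im,256,171,35,8,'c2.png',c,circ=[((X[0],X[1],.06),.026),((X[0],X[1],0),.026)])
E
```

```text
120 [ 0.4849 -0.2835] 0.0293 ((0.48806262016296387, -0.282624751329422), 0.035570837557315826)
170 [ 0.4831 -0.2837] 0.0276 ((0.4839020371437073, -0.2840849757194519), 0.030109837651252747)
200 [ 0.483  -0.2837] 0.0273 ((0.48352712392807007, -0.28347048163414), 0.02990957349538803)
[ 0.48286033 -0.28435997  0.06      ]
```

View pics/c2.png

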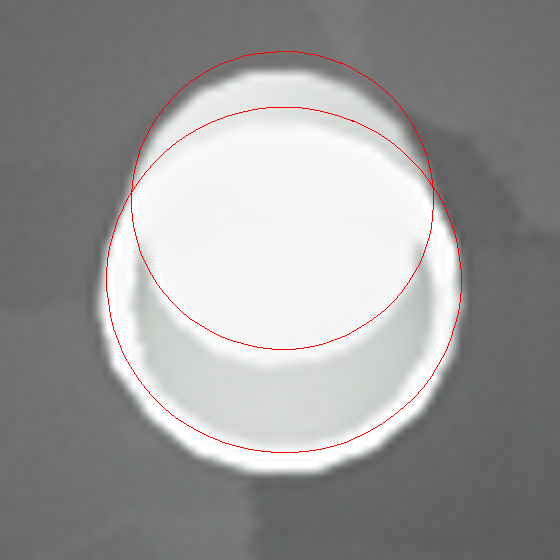

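```bash
python3 - <<'E'
from h import *
togo([.481,-.2845,.0545])
E
```

```text
t 1.2 tcp [ 0.4806 -0.282   0.2263] rot [-1.5713e+00 -1.0000e-03 -2.7471e+00] open 0.0917 togo cm [ 0.04 17.18  0.25]
```

```bash
python3 -m crank '{"xyz":[[0,3,0.2],[0,4,0],[0,4,0],[0,3,0],[0,1.6,0],[0,1,0],[0,0.5,0],[0,0,0],[0,0,0]],"roll":[0,0,0,0,0,0,0,0,0]}' -1 20
python3 - <<'E'
from h import *
im,c=snap('wrist','w3.png');togo([.481,-.2845,.0545])
im,c=snap('scene');cv2.imwrite('pics/s3.png',cv2.resize(im[120:320,60:320],None,fx=3,fy=3,interpolation=2))
E
```

```text
time: 2.1
tool_pos: [0.4821, -0.2845, 0.0567]
tool_rot: [-1.569, 0.001, -2.748]
contact_force: [0.9, 0.0, 0.4]
opening: 0.0916
t 2.15 tcp [ 0.4823 -0.2845  0.0568] rot [-1.5689e+00  1.0000e-03 -2.7480e+00] open 0.0917 togo cm [ 0.12  0.23 -0.05]
```

View pics/w3.png

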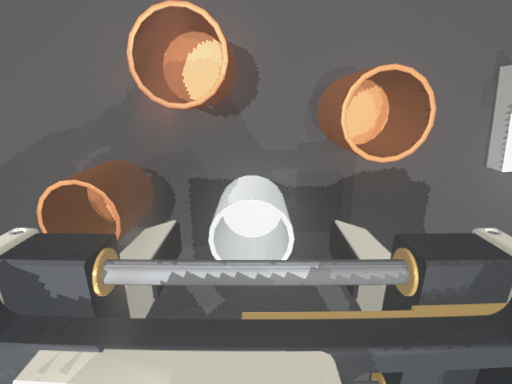

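View pics/s3.png

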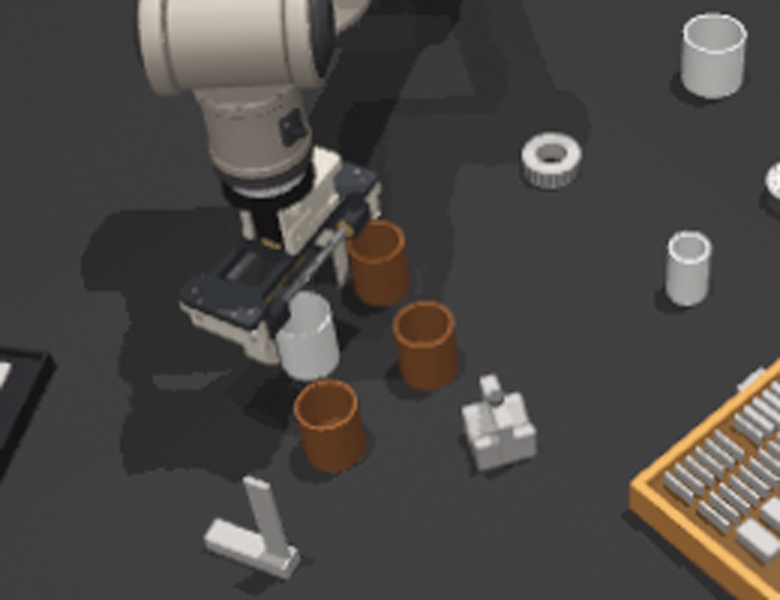

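```bash
python3 - <<'E'
from h import *
im=cv2.imread('pics/w3.png');c=robot.calibration('wrist');s=robot.observe()
print(proj('wrist',[s['tool_pos'],s['tool_pos']+[0,0,.004]],c))
crop(im,252,220,56,7,'c3.png',c,circ=[((.481,-.2845,.06),.026),((.481,-.2820,.06),.026)])
E
```

```text
[[252.19368718 235.64515369]
 [252.15209852 238.62241958]]
```

View pics/c3.png

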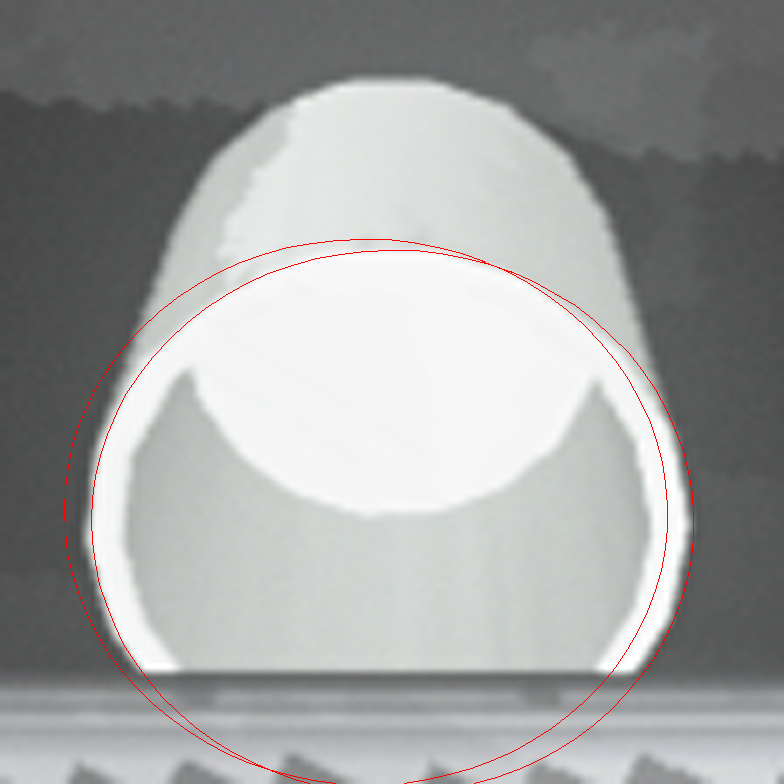

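```bash
python3 -m crank '{"xyz":[[0.05,0.25,-0.1],[0,0,0],[0,0,0]],"roll":[0,0,0]}' -1 15
python3 -m crank '{"xyz":[[0,0,0],[0,0,0],[0,0,0],[0,0,0],[0,0,0],[0,0,0],[0,0,0],[0,0,0]],"roll":[0,0,0,0,0,0,0,0]}' 1 15
python3 - <<'E'
from h import *
im,c=snap('wrist','w4.png');togo([.481,-.2845,.0545])
E
```

```text
time: 2.5
tool_pos: [0.481, -0.2831, 0.0533]
tool_rot: [-1.571, 0.0, -2.748]
contact_force: [-0.4, -0.4, -0.6]
opening: 0.0918
time: 3.3
tool_pos: [0.481, -0.2832, 0.0532]
tool_rot: [-1.571, -0.0, -2.748]
contact_force: [-0.1, 0.5, 1.2]
opening: 0.0518
t 3.35 tcp [ 0.4809 -0.2831  0.0532] rot [-1.5708e+00 -1.0000e-04 -2.7478e+00] open 0.0513 togo cm [ 0.05 -0.13  0.13]
```

View pics/w4.png

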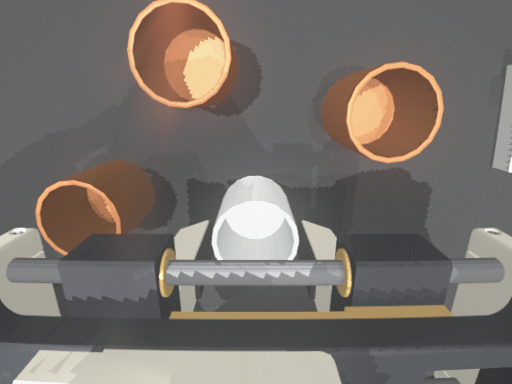

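```bash
python3 -m crank '{"xyz":[[0,0,0],[0,0,0],[0,-0.1,0],[0,0,0]],"roll":[0,0,0,0]}' -0.3 15
python3 -m crank '{"xyz":[[0,0,0],[0,0,0],[0,0,0],[0,0,0],[0,0,0]],"roll":[0,0,0,0,0]}' 1 20
python3 -m crank '{"xyz":[[0,-0.5,0],[0,-1,0],[0,-1.5,0],[0,-3,0],[0,-4,0],[0,0,0],[0,0,0]],"roll":[0,0,0,0,0,0,0]}' 1 20
python3 - <<'E'
from h import *
im,c=snap('wrist','w5.png');togo([.4454,.2606,.153])
im,c=snap('scene');cv2.imwrite('pics/s5.png',cv2.resize(im[100:300,60:320],None,fx=3,fy=3,interpolation=2))
E
```

```text
time: 3.75
tool_pos: [0.4811, -0.2832, 0.0544]
tool_rot: [-1.57, 0.0, -2.748]
contact_force: [-0.5, 0.5, -0.1]
opening: 0.0595
time: 4.25
tool_pos: [0.481, -0.2831, 0.0543]
tool_rot: [-1.571, -0.0, -2.748]
contact_force: [-0.2, 1.0, 2.1]
opening: 0.0512
time: 4.95
tool_pos: [0.4813, -0.2834, 0.1556]
tool_rot: [-1.568, 0.001, -2.748]
contact_force: [0.5, -0.3, -1.3]
opening: 0.0513
t 5.0 tcp [ 0.4806 -0.2829  0.1542] rot [-1.5709e+00 -2.0000e-04 -2.7478e+00] open 0.0514 togo cm [-17.6    0.12 -51.54]
```

View pics/w5.png

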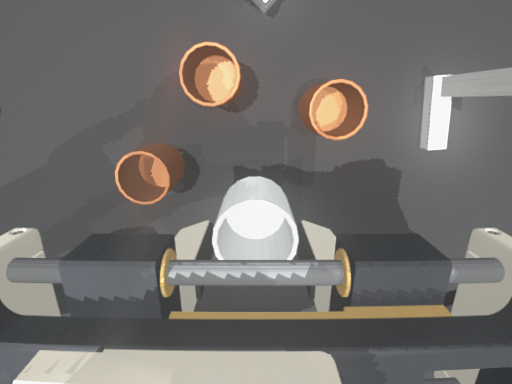

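View pics/s5.png

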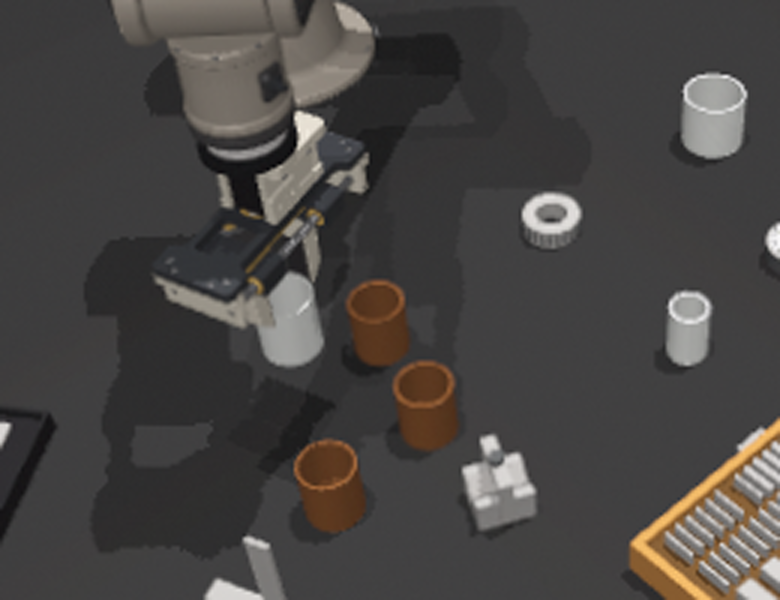

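```bash
python3 -m crank '{"xyz":[[0,-0.5,-1],[-0.2,-1,-2.5],[-0.6,-0.5,-4],[-0.6,0,-4],[-0.6,0,-4],[-0.6,0,-4],[-0.6,0,-4],[-0.6,0,-4],[-0.6,0,-4],[-0.6,0,-4],[-0.6,0,-4],[-0.6,0,-4],[-0.6,0,-4],[-0.6,0,-3],[-0.4,0,-1],[0,0,0],[0,0,0],[0,0,0]],"roll":[0,0,0,0,0,0,0,0,0,0,0,0,0,0,0,0,0,0]}' 1 20
python3 - <<'E'
from h import *
im,c=snap('wrist','w6.png');togo([.4454,.2606,.153])
E
```

```text
time: 6.85
tool_pos: [0.3555, 0.2212, 0.174]
tool_rot: [-1.57, -0.001, -2.749]
contact_force: [-0.8, 0.4, -1.5]
opening: 0.0513
t 6.9 tcp [0.3556 0.2212 0.1741] rot [-1.5704e+00 -5.0000e-04 -2.7496e+00] open 0.051 togo cm [-9.8   2.1  -0.21]
```

View pics/w6.png

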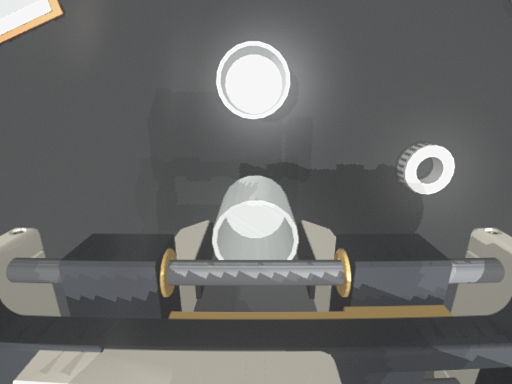

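```bash
python3 - <<'E'
from h import *
im=cv2.imread('pics/w6.png');c=robot.calibration('wrist');s=robot.observe()
R=Ro.from_euler('xyz',s['tool_rot']).as_matrix()
from scipy.optimize import least_squares
W=rim(im,c,253,80,.062,50,170);x,r=fitc(W);print('L',x,r,((np.r_[x,.062]-s['tool_pos'])@R*100).round(2))
g=im.min(2).astype(int)
# held rim: outer left and right edges rows 225..258
pts=[]
for v in range(222,257,2):
    row=g[v].astype(float)
    for sgn in(-1,1):
        us=np.arange(256,256+sgn*60,sgn);b=row[us]
        # outermost bright>200
        k=[i for i in range(25,50) if b[i]>190]
        if k:pts.append((us[k[-1]]+.5*sgn,v))
pts=np.array(pts);print(pts[:40].tolist())
for z in(.0057,):
    H=plane('wrist',pts,s['tool_pos'][2]+z,c)[:,:2]
    x,r=fitc(H);print(z,x,r,((np.r_[x,s['tool_pos'][2]]-s['tool_pos'])@R*100).round(2))
    q=least_squares(lambda p:np.hypot(*(H-p).T)-.0263,s['tool_pos'][:2]).x
    print(((np.r_[q,s['tool_pos'][2]]-s['tool_pos'])@R*100).round(2))
crop(im,253,80,50,7,'c6.png')
E
```

```text
L [0.44548481 0.25850881] 0.032962768121299946 [-9.73 11.2  -0.02]
[[216.5, 222.0], [293.5, 222.0], [215.5, 224.0], [294.5, 224.0], [214.5, 226.0], [295.5, 226.0], [213.5, 228.0], [296.5, 228.0], [213.5, 230.0], [296.5, 230.0], [212.5, 232.0], [296.5, 232.0], [212.5, 234.0], [296.5, 234.0], [212.5, 236.0], [297.5, 236.0], [212.5, 238.0], [297.5, 238.0], [211.5, 240.0], [297.5, 240.0], [211.5, 242.0], [297.5, 242.0], [212.5, 244.0], [296.5, 244.0], [212.5, 246.0], [296.5, 246.0], [213.5, 248.0], [296.5, 248.0], [213.5, 250.0], [295.5, 250.0], [214.5, 252.0], [295.5, 252.0], [215.5, 254.0], [294.5, 254.0], [215.5, 256.0], [293.5, 256.0]]
0.0057 [0.35562543 0.21955166] 0.02549886575746795 [0.06 0.   0.15]
[0.14 0.   0.15]
```

View pics/c6.png

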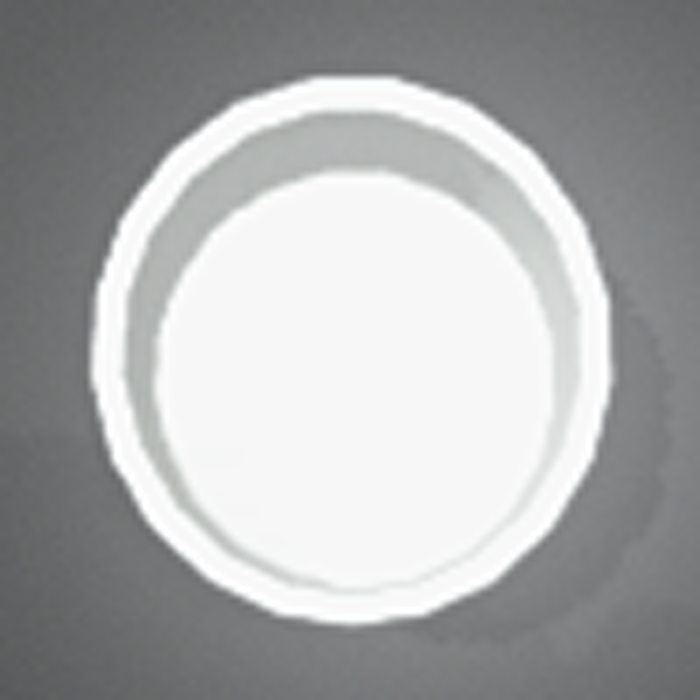

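```bash
python3 -m crank '{"xyz":[[-2,0,0],[-3,0,0],[-3,0,-0.2],[-1.8,0.5,0],[0,1.5,0],[0,1.5,0],[0,0.5,0],[0,0,0],[0,0,0]],"roll":[0,0,0,0,0,0,0,0,0]}' 1 20
python3 - <<'E'
from h import *
im,c=snap('wrist','w7.png');togo([.4454,.2596,.0643])
im,c=snap('scene');a=cv2.resize(im[90:170,240:350],(770,560),interpolation=2);cv2.imwrite('pics/s7.png',a)
im,c=snap('top');a=cv2.resize(im[180:250,130:230],(700,490),interpolation=2);cv2.imwrite('pics/t7.png',a)
E
```

```text
time: 7.8
tool_pos: [0.4456, 0.2615, 0.1348]
tool_rot: [-1.571, 0.001, -2.749]
contact_force: [0.0, 0.4, -1.3]
opening: 0.0514
t 7.85 tcp [0.4457 0.2617 0.135 ] rot [-1.5707e+00  1.4000e-03 -2.7483e+00] open 0.0512 togo cm [0.12 7.07 0.18]
```

View pics/w7.png

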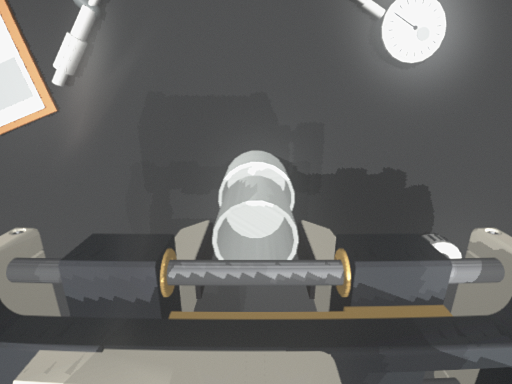

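View pics/s7.png

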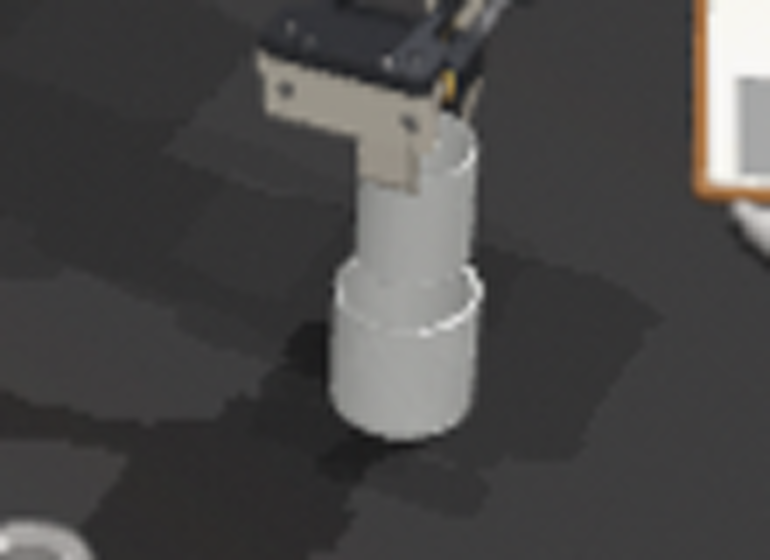

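```bash
python3 -m crank '{"xyz":[[0,1,0],[0,1,0],[0,1,0],[0,0,0]],"roll":[0,0,0,0]}' 1 20
python3 -m crank '{"xyz":[[0,1,0],[0,1,0],[0,1,0],[0,0.5,0],[0,0,0],[0,0,0]],"roll":[0,0,0,0,0,0]}' 1 20
python3 - <<'E'
from h import *
im,c=snap('wrist','w8.png');togo([.4454,.2596,.0643])
im,c=snap('scene');a=cv2.resize(im[90:170,240:350],(770,560),interpolation=2);cv2.imwrite('pics/s8.png',a)
E
```

```text
time: 8.35
tool_pos: [0.4439, 0.2613, 0.1022]
tool_rot: [-1.571, -0.004, -2.748]
contact_force: [-1.0, 0.1, -2.3]
opening: 0.0512
time: 8.95
tool_pos: [0.4453, 0.2619, 0.0692]
tool_rot: [-1.571, 0.0, -2.748]
contact_force: [0.9, 0.3, -1.0]
opening: 0.0511
t 9.0 tcp [0.4454 0.2619 0.0694] rot [-1.5707e+00  6.0000e-04 -2.7478e+00] open 0.0509 togo cm [0.09 0.51 0.21]
```

View pics/s8.png

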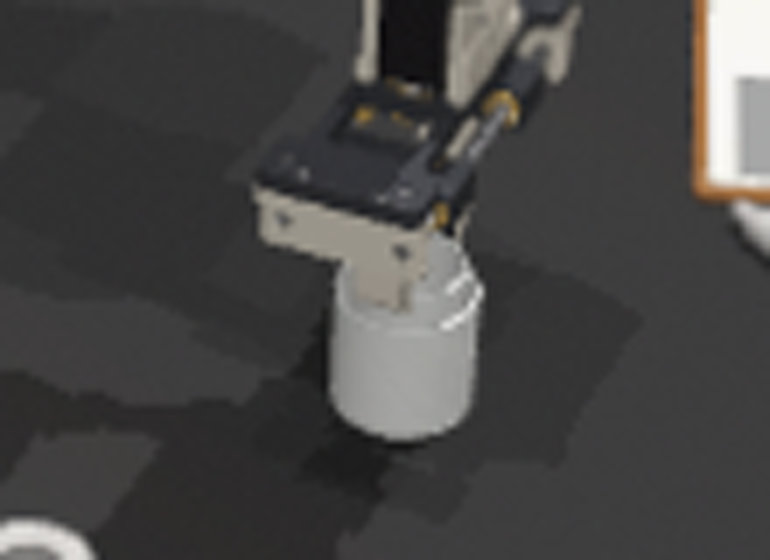

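```bash
python3 -m crank '{"xyz":[[0,0.2,0],[0,0.2,0],[0,0,0],[0,0,0]],"roll":[0,0,0,0]}' 1 20
python3 -m crank '{"xyz":[[0,0.1,0],[0,0,0],[0,0,0]],"roll":[0,0,0]}' 1 20
```

```text
time: 9.45
tool_pos: [0.4451, 0.2618, 0.0651]
tool_rot: [-1.571, -0.0, -2.748]
contact_force: [0.8, 0.9, -1.4]
opening: 0.0513
time: 9.75
tool_pos: [0.4453, 0.2619, 0.0643]
tool_rot: [-1.571, 0.0, -2.748]
contact_force: [-0.6, -0.0, -0.5]
opening: 0.0513
```

```bash
python3 -m crank '{"xyz":[[0,0.05,0],[0,0,0],[0,0,0]],"roll":[0,0,0]}' 1 20
python3 - <<'E'
from h import *
for i in range(1):print(robot.observe()['contact_force'],robot.observe()['tool_pos'])
E
```

```text
time: 10.05
tool_pos: [0.4453, 0.2619, 0.0642]
tool_rot: [-1.571, 0.001, -2.748]
contact_force: [-1.7, 1.2, 4.7]
opening: 0.0509
[-1.66040193  1.17415036  4.65315445] [0.44533327 0.26193016 0.06417442]
```

```bash
python3 -m crank '{"xyz":[[0,0,0],[0,0,0],[0,0,0],[0,0,0]],"roll":[0,0,0,0]}' -0.4 20
python3 -m crank '{"xyz":[[0,-0.5,0],[0,-2,0],[0,-4,0],[0,-4,0],[0,-3,0],[0,0,0],[0,0,0]],"roll":[0,0,0,0,0,0,0]}' -1 20
python3 - <<'E'
from h import *
im,c=snap('wrist','w9.png');togo([.649,.0265,.2])
im,c=snap('scene');a=cv2.resize(im[90:170,240:350],(770,560),interpolation=2);cv2.imwrite('pics/s9.png',a)
E
```

```text
time: 10.45
tool_pos: [0.4451, 0.2617, 0.0635]
tool_rot: [-1.571, -0.0, -2.748]
contact_force: [-0.3, 0.8, 0.1]
opening: 0.0643
time: 11.15
tool_pos: [0.4452, 0.2618, 0.1992]
tool_rot: [-1.571, 0.001, -2.748]
contact_force: [-0.6, 0.9, -1.2]
opening: 0.092
t 11.2 tcp [0.4446 0.2616 0.1982] rot [-1.5707e+00 -1.0000e-03 -2.7478e+00] open 0.0918 togo cm [-9.85 -0.19 29.55]
```

View pics/w9.png

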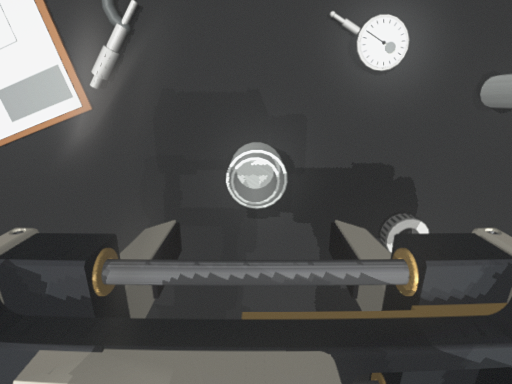

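View pics/s9.png

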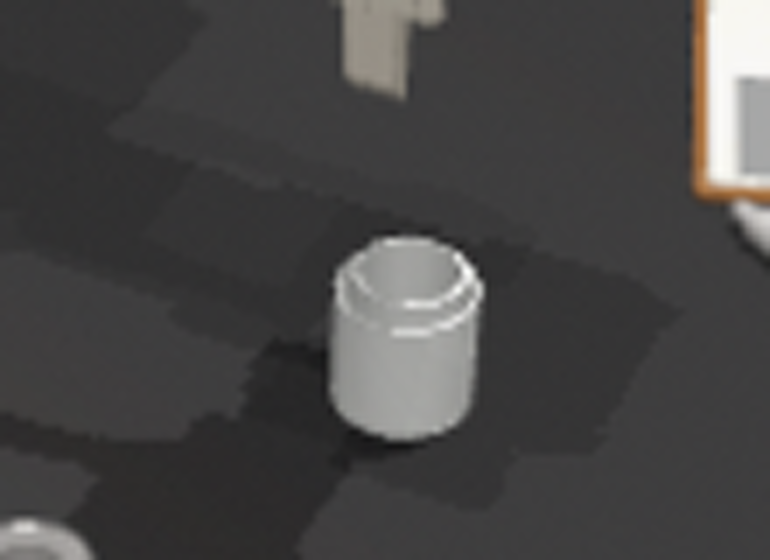

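The medium cup is seated: the wrist view shows it concentric in the large cup at (257,178), and the scene view shows its rim about 8 mm above the large rim. Next, the small cup.

```bash
python3 -m crank '{"xyz":[[-0.7,0,2],[-1.2,0,3.5],[-1.2,0,3.5],[-1.2,0,3.5],[-1.2,0,3.5],[-1.2,0,3.5],[-1.2,0,3.5],[-1.2,0,3.5],[-0.7,0,2.2],[-0.2,0,0.6],[0,0,0],[0,0,0]],"roll":[0,0,0,0,0,0,0,0,0,0,0,0]}' -1 20
python3 - <<'E'
from h import *
im,c=snap('wrist','w10.png');s=robot.observe();togo([.649,.0265,.2])
R=Ro.from_euler('xyz',s['tool_rot']).as_matrix()
q=proj('wrist',[[.649,.0265,.058]],c)[0];print(q)
X=plane('wrist',[q],.058,c)[0]
crop(im,*q,40,8,'c10.png',c,circ=[((X[0],X[1],.058),.019),((X[0],X[1],0),.019)])
E
```

```text
time: 12.45
tool_pos: [0.649, 0.0307, 0.198]
tool_rot: [-1.572, -0.002, -2.747]
contact_force: [0.7, -1.3, 0.2]
opening: 0.0917
t 12.5 tcp [0.649  0.0309 0.1984] rot [-1.5716e+00 -1.0000e-03 -2.7465e+00] open 0.0918 togo cm [ 0.17 -0.16  0.41]
[256.98472462 179.00231134]
```

View pics/w10.png

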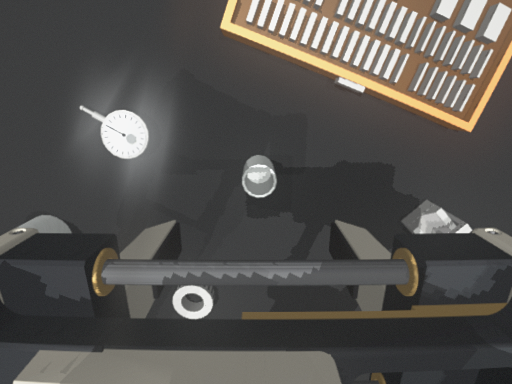

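View pics/c10.png

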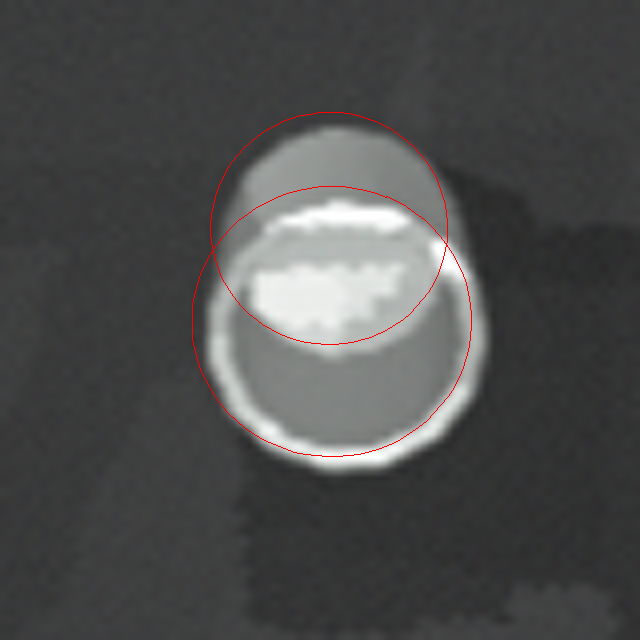

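```bash
python3 -m crank '{"xyz":[[0.2,2,0.4],[0.05,4,0.05],[0,4,0],[0,2.5,0],[0,1.2,0],[0,0.6,0],[0,0,0],[0,0,0],[0,0,0]],"roll":[0,0,0,0,0,0,0,0,0]}' -1 15
python3 - <<'E'
from h import *
im,c=snap('wrist','w11.png');togo([.649,.0265,.0523])
crop(im,256,230,60,6,'c11.png')
E
```

```text
time: 13.4
tool_pos: [0.6502, 0.0245, 0.0574]
tool_rot: [-1.569, 0.003, -2.748]
contact_force: [0.4, 0.3, 0.3]
opening: 0.0918
t 13.45 tcp [0.6501 0.0245 0.0571] rot [-1.5696e+00  2.2000e-03 -2.7478e+00] open 0.0918 togo cm [ 0.03  0.48 -0.23]
```

View pics/c11.png

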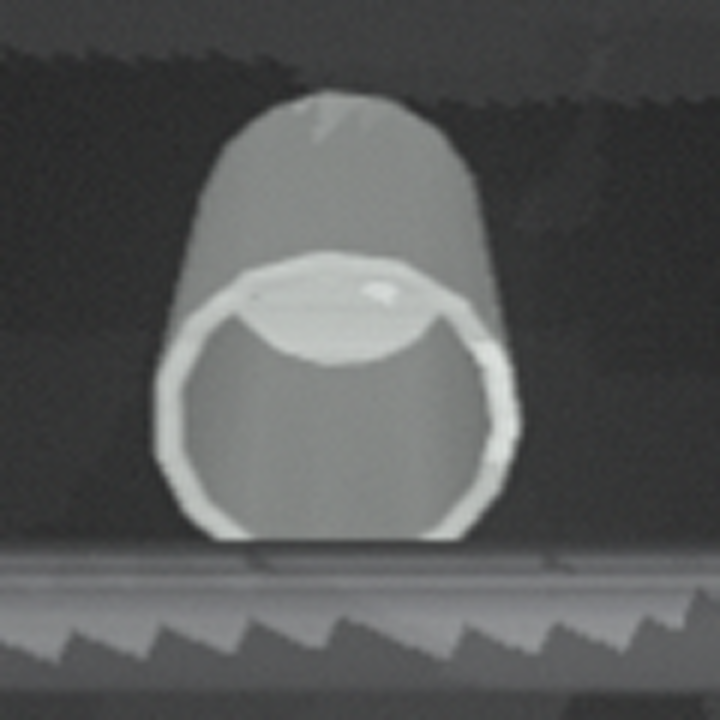

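```bash
python3 -m crank '{"xyz":[[0,0,-0.2],[0,0.3,0],[0,0.1,0],[0,0,0],[0,0,0]],"roll":[0,0,0,0,0]}' -0.2 15
python3 - <<'E'
from h import *
togo([.649,.0265,.0523])
E
```

```text
time: 13.95
tool_pos: [0.6485, 0.0263, 0.0516]
tool_rot: [-1.571, -0.0, -2.748]
contact_force: [-0.3, 0.6, 0.7]
opening: 0.058
t 13.95 tcp [0.6485 0.0263 0.0516] rot [-1.5708e+00 -3.0000e-04 -2.7478e+00] open 0.058 togo cm [-0.05 -0.07  0.  ]
```

```bash
python3 -m crank '{"xyz":[[0,-0.1,0],[0,0,0],[0,0,0],[0,0,0],[0,0,0],[0,0,0]],"roll":[0,0,0,0,0,0]}' 1 20
python3 -m crank '{"xyz":[[0,-0.5,0],[0,-1,0],[0,-1.5,0],[0,-3,0],[0,-4,0],[0,-3,0],[0,0,0],[0,0,0],[0,0,0]],"roll":[0,0,0,0,0,0,0,0,0]}' 1 20
python3 - <<'E'
from h import *
im,c=snap('wrist','w12.png');togo([.4452,.2618,.18])
E
```

```text
time: 14.55
tool_pos: [0.6487, 0.0262, 0.0528]
tool_rot: [-1.57, 0.0, -2.748]
contact_force: [-0.4, 0.2, 0.5]
opening: 0.0367
time: 15.45
tool_pos: [0.6477, 0.0264, 0.1815]
tool_rot: [-1.572, -0.002, -2.748]
contact_force: [0.4, 1.0, -1.1]
opening: 0.0368
t 15.5 tcp [0.6477 0.0264 0.1812] rot [-1.5721e+00 -2.7000e-03 -2.7478e+00] open 0.0365 togo cm [  9.67   0.18 -29.51]
```

View pics/w12.png

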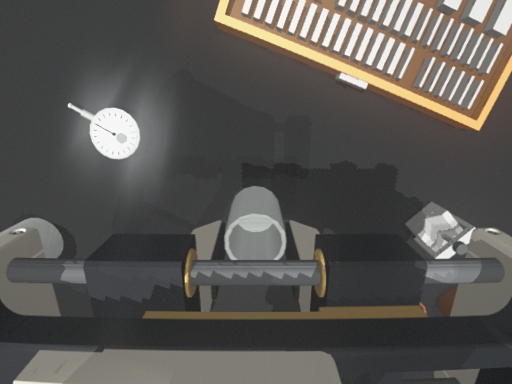

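```bash
python3 -m crank '{"xyz":[[1,0,-1.5],[2,0,-3],[2.2,0,-3.4],[2.2,0,-3.4],[2.2,0,-3.4],[2.2,0,-3.4],[2.2,0,-3.4],[2.2,0,-3.4],[2,0,-3],[1,0,-1.5],[0,0,0],[0,0,0],[0,0,0]],"roll":[0,0,0,0,0,0,0,0,0,0,0,0,0]}' 1 20
python3 - <<'E'
from h import *
from scipy.optimize import least_squares
im,c=snap('wrist','w13.png');togo([.4452,.2618,.18]);s=robot.observe()
R=Ro.from_euler('xyz',s['tool_rot']).as_matrix()
crop(im,255,90,50,7,'c13.png');crop(im,255,225,45,7,'d13.png')
E
```

```text
time: 16.8
tool_pos: [0.3592, 0.2237, 0.1824]
tool_rot: [-1.57, -0.0, -2.748]
contact_force: [0.7, -0.3, -0.2]
opening: 0.0363
t 16.85 tcp [0.3592 0.2237 0.1824] rot [-1.5705e+00 -4.0000e-04 -2.7489e+00] open 0.0372 togo cm [-9.4   0.23 -0.23]
```

View pics/c13.png

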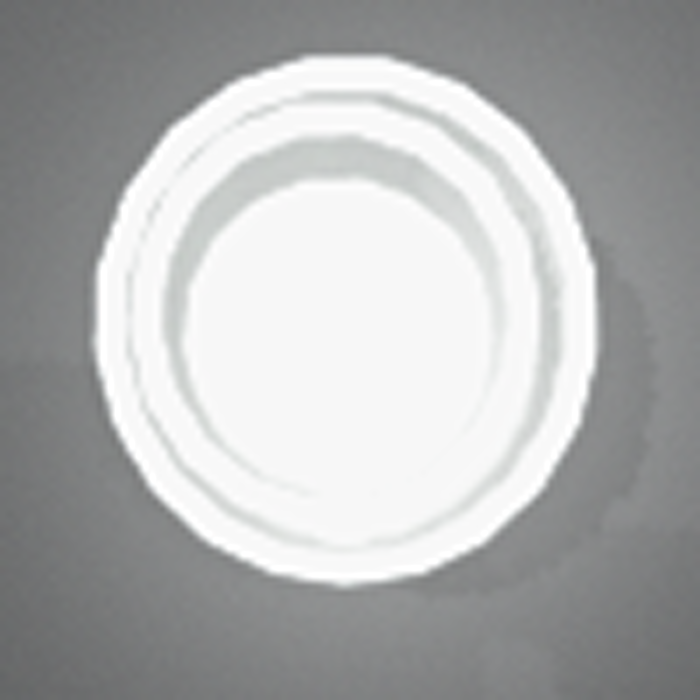

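View pics/d13.png

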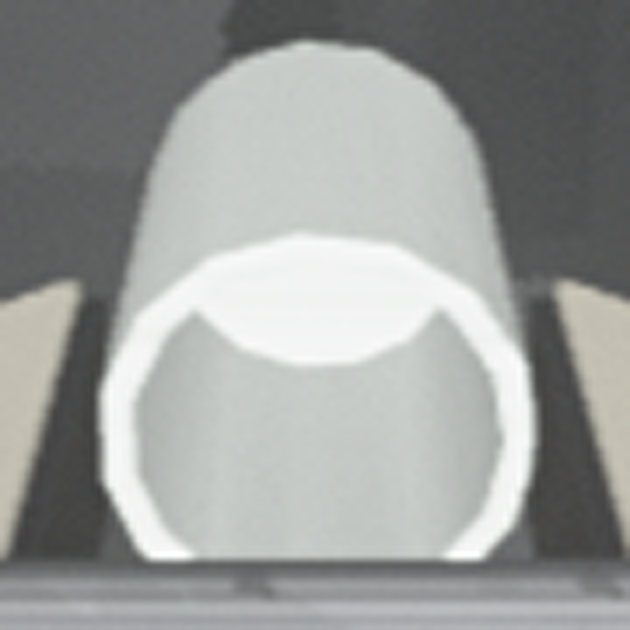

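```bash
python3 - <<'E'
from h import *
c=robot.calibration('wrist');s=robot.observe();R=Ro.from_euler('xyz',s['tool_rot']).as_matrix()
f=lambda uv,z:((plane('wrist',[uv],z,c)[0]-s['tool_pos'])@R*100).round(2)
print(f((252.5,85.5),.07),f((254.9,241.6),s['tool_pos'][2]+.0052), 'large',f((205+347/7-.5,40+320/7-.5),.062))
# circle fit of held rim
im=cv2.imread('pics/w13.png');g=im.min(2).astype(float);pts=[]
for v in range(226,257,2):
    for sg in(-1,1):
        us=np.arange(255,255+sg*45,sg);k=[i for i in range(15,40) if g[v,us[i]]>215]
        if k:pts.append((us[k[-1]]+.5*sg,v))
H=plane('wrist',np.array(pts),s['tool_pos'][2]+.0052,c)[:,:2];x,r=fitc(H);print(r,((np.r_[x,0]-s['tool_pos'])@R*100).round(2))
E
```

```text
[-9.33 11.23 -0.05] [ 0.13 -0.52  0.16] large [-9.4  12.03  0.09]
0.018423574688880156 [ 0.15 18.24  0.15]
```

```bash
python3 -m crank '{"xyz":[[-2,0,0],[-3,0,0],[-3,0,-0.2],[-1.4,0.5,0],[0,1.5,0],[0,1.5,0],[0,1,0],[0,0,0],[0,0,0],[0,0,0]],"roll":[0,0,0,0,0,0,0,0,0,0]}' 1 20
python3 - <<'E'
from h import *
im,c=snap('wrist','w14.png');togo([.4452,.2618,.0728])
im,c=snap('scene');a=cv2.resize(im[90:170,240:350],(770,560),interpolation=2);cv2.imwrite('pics/s14.png',a)
E
```

```text
time: 17.85
tool_pos: [0.4449, 0.2622, 0.1384]
tool_rot: [-1.571, 0.001, -2.748]
contact_force: [1.1, -0.6, -0.5]
opening: 0.0368
t 17.9 tcp [0.4449 0.2622 0.1385] rot [-1.5707e+00  1.4000e-03 -2.7478e+00] open 0.0365 togo cm [-0.01  6.57  0.05]
```

View pics/w14.png

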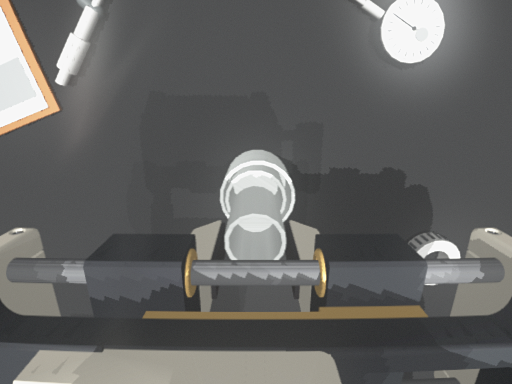

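View pics/s14.png

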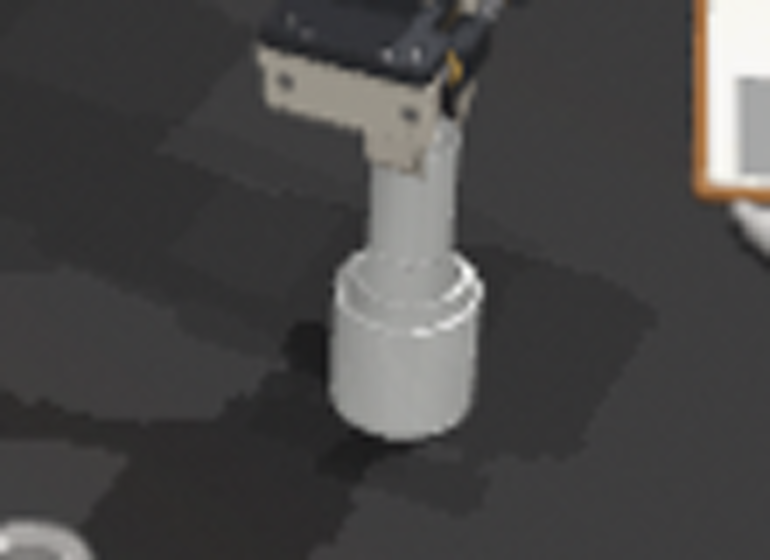

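The small cup is centred over the nest in both views: wrist u≈255 against the nest at u≈257, and the scene axes line up near x≈412. Lowering.

```bash
python3 -m crank '{"xyz":[[0,1,0],[0,1,0],[0,1,0],[0,0,0]],"roll":[0,0,0,0]}' 1 20
python3 -m crank '{"xyz":[[0,1,0],[0,1,0],[0,0.7,0],[0,0.3,0],[0,0,0],[0,0,0],[0,0,0]],"roll":[0,0,0,0,0,0,0]}' 1 20
python3 -m crank '{"xyz":[[0,0.2,0],[0,0.1,0],[0,0,0],[0,0,0],[0,0,0]],"roll":[0,0,0,0,0]}' 1 20
```

```text
time: 18.35
tool_pos: [0.4433, 0.2616, 0.1057]
tool_rot: [-1.571, -0.004, -2.748]
contact_force: [0.2, -0.4, -1.0]
opening: 0.0367
time: 19.05
tool_pos: [0.4448, 0.2622, 0.078]
tool_rot: [-1.571, 0.001, -2.748]
contact_force: [-0.9, 0.4, -0.6]
opening: 0.0368
time: 19.55
tool_pos: [0.4445, 0.2621, 0.0747]
tool_rot: [-1.571, 0.0, -2.748]
contact_force: [-0.1, -0.1, -0.8]
opening: 0.0369
```

```bash
python3 -m crank '{"xyz":[[0,0.1,0],[0,0,0],[0,0,0]],"roll":[0,0,0]}' 1 20
python3 -m crank '{"xyz":[[0,0.1,0],[0,0,0],[0,0,0]],"roll":[0,0,0]}' 1 20
```

```text
time: 19.85
tool_pos: [0.4444, 0.2621, 0.0736]
tool_rot: [-1.571, -0.0, -2.748]
contact_force: [0.3, 0.3, -0.5]
opening: 0.0367
time: 20.15
tool_pos: [0.4446, 0.2621, 0.0728]
tool_rot: [-1.571, 0.0, -2.748]
contact_force: [0.0, -0.2, 0.1]
opening: 0.0365
```

```bash
python3 -m crank '{"xyz":[[0,0.06,0],[0,0,0],[0,0,0]],"roll":[0,0,0]}' 1 20
```

```text
time: 20.45
tool_pos: [0.4447, 0.2622, 0.0727]
tool_rot: [-1.571, 0.001, -2.748]
contact_force: [-1.3, -0.8, 5.8]
opening: 0.0366
```

```bash
python3 -m crank '{"xyz":[[0,0,0],[0,0,0],[0,0,0],[0,0,0]],"roll":[0,0,0,0]}' -0.2 20
python3 -m crank '{"xyz":[[0,-0.5,0],[0,-1.5,0],[0,-1.5,0],[0,-1,0],[0,0,0],[0,0,0],[0,0,0]],"roll":[0,0,0,0,0,0,0]}' -1 20
python3 - <<'E'
from h import *
im,c=snap('wrist','w15.png');togo([.4452,.2618,.02])
crop(im,255,200,60,6,'c15.png')
im,c=snap('scene');a=cv2.resize(im[90:170,240:350],(770,560),interpolation=2);cv2.imwrite('pics/s15.png',a)
E
```

```text
time: 20.85
tool_pos: [0.4444, 0.2621, 0.0719]
tool_rot: [-1.571, -0.0, -2.748]
contact_force: [1.4, -0.6, 0.7]
opening: 0.0551
time: 21.55
tool_pos: [0.444, 0.2619, 0.1164]
tool_rot: [-1.571, -0.001, -2.748]
contact_force: [-0.0, 0.2, 0.3]
opening: 0.0918
t 21.6 tcp [0.444  0.2619 0.1164] rot [-1.5707e+00 -1.4000e-03 -2.7478e+00] open 0.0916 togo cm [-0.12  9.64  0.05]
```

View pics/w15.png

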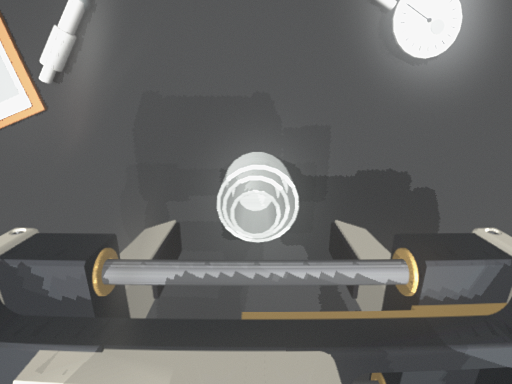

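View pics/s15.png

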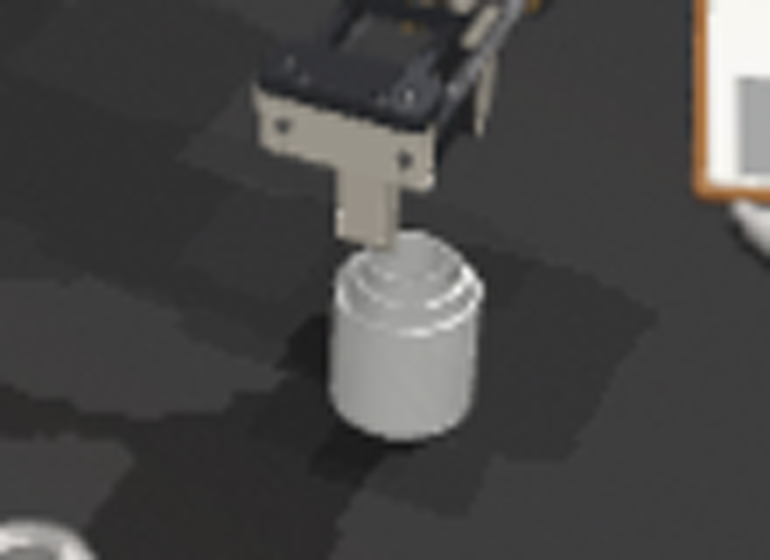

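```bash
python3 -m crank '{"xyz":[[-0.1,0,0.15],[0,1,0],[0,1.5,0],[0,1.5,0],[0,1.5,0],[0,1,0],[0,0,0],[0,0,0]],"roll":[0,0,0,0,0,0,0,0]}' -1 20
python3 -m crank '{"xyz":[[0,1,0],[0,0.7,0],[0,0.5,0],[0,0.4,0],[0,0.2,0],[0,0,0],[0,0,0]],"roll":[0,0,0,0,0,0,0]}' -1 20
python3 - <<'E'
from h import *
im,c=snap('wrist','w16.png');togo([.4457,.2605,.023])
im,c=snap('scene');a=cv2.resize(im[90:170,240:350],(770,560),interpolation=2);cv2.imwrite('pics/s16.png',a)
E
```

```text
time: 22.45
tool_pos: [0.446, 0.2611, 0.052]
tool_rot: [-1.571, -0.0, -2.748]
contact_force: [-0.6, -0.7, 0.5]
opening: 0.0918
time: 23.15
tool_pos: [0.4461, 0.2611, 0.0242]
tool_rot: [-1.571, 0.0, -2.748]
contact_force: [-0.2, -0.8, 0.2]
opening: 0.0916
t 23.2 tcp [0.4462 0.2611 0.0243] rot [-1.5707e+00  5.0000e-04 -2.7478e+00] open 0.0917 togo cm [0.07 0.13 0.04]
```

View pics/w16.png

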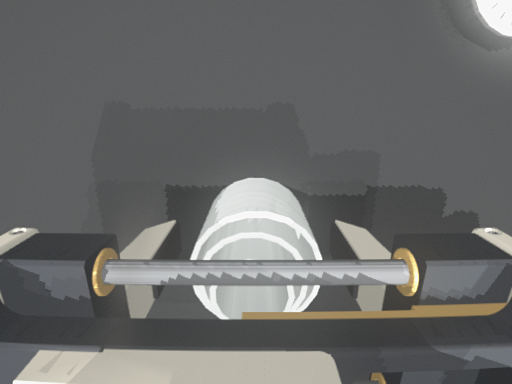

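View pics/s16.png

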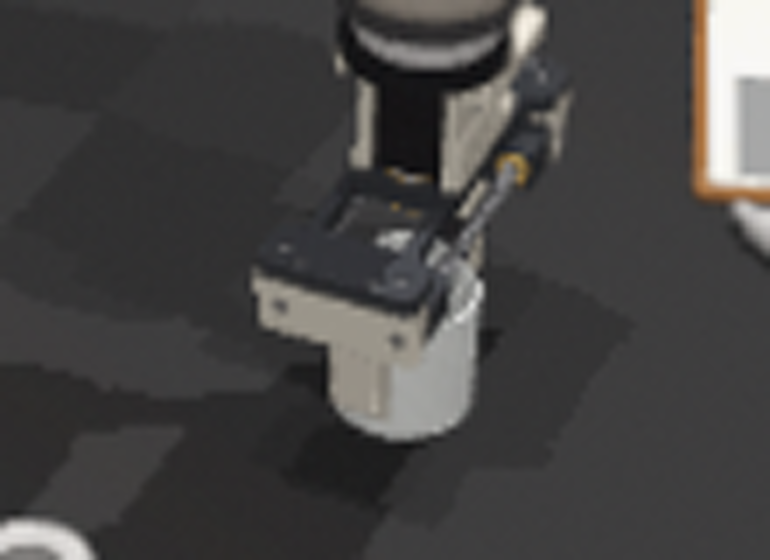

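```bash
python3 -m crank '{"xyz":[[0,0,0.05],[0,0,0],[0,0,0],[0,0,0],[0,0,0],[0,0,0],[0,0,0],[0,0,0]],"roll":[0,0,0,0,0,0,0,0]}' 1 40
python3 -m crank '{"xyz":[[0,-0.2,0],[0,-0.5,0],[0,-0.8,0],[0,-0.5,0],[0,0,0],[0,0,0],[0,0,0]],"roll":[0,0,0,0,0,0,0]}' 1 40
python3 - <<'E'
from h import *
im,c=snap('wrist','w17.png');togo([.4457,.2605,.1243])
im,c=snap('scene');a=cv2.resize(im[90:170,240:350],(770,560),interpolation=2);cv2.imwrite('pics/s17.png',a)
E
```

```text
time: 24.05
tool_pos: [0.4462, 0.2606, 0.0241]
tool_rot: [-1.571, 0.0, -2.748]
contact_force: [0.1, 0.0, 0.7]
opening: 0.0657
time: 24.75
tool_pos: [0.446, 0.2605, 0.0439]
tool_rot: [-1.571, -0.0, -2.748]
contact_force: [-0.3, -0.9, -5.0]
opening: 0.0658
t 24.8 tcp [0.446  0.2605 0.0439] rot [-1.5707e+00 -5.0000e-04 -2.7478e+00] open 0.066 togo cm [ 0.03 -8.04 -0.01]
```

View pics/s17.png

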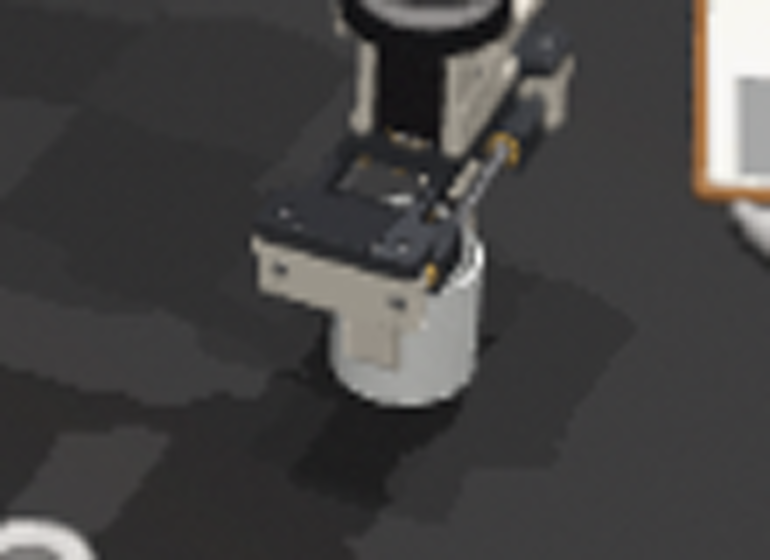

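The nest is off the plate and level. Raising it to about 10 cm.

```bash
python3 -m crank '{"xyz":[[0,-0.3,0],[0,-0.7,0],[0,-1,0],[0,-1,0],[0,-1,0],[0,-1,0],[0,-1,0],[0,-1,0],[0,-0.6,0],[0,-0.3,0],[0,-0.1,0],[0,0,0],[0,0,0],[0,0,0]],"roll":[0,0,0,0,0,0,0,0,0,0,0,0,0,0]}' 1 40
python3 -m crank '{"xyz":[[0,0,0],[0,0,0],[0,0,0],[0,0,0],[0,0,0],[0,0,0],[0,0,0],[0,0,0],[0,0,0],[0,0,0],[0,0,0],[0,0,0],[0,0,0],[0,0,0],[0,0,0],[0,0,0],[0,0,0],[0,0,0],[0,0,0],[0,0,0]],"roll":[0,0,0,0,0,0,0,0,0,0,0,0,0,0,0,0,0,0,0,0]}' 1 40
python3 - <<'E'
from h import *
im,c=snap('wrist','w18.png');togo([.4457,.2605,.1243])
im,c=snap('scene','s18.png');a=cv2.resize(im[70:150,240:350],(770,560),interpolation=2);cv2.imwrite('pics/s18c.png',a)
E
```

```text
time: 26.25
tool_pos: [0.446, 0.2605, 0.1237]
tool_rot: [-1.571, -0.001, -2.748]
contact_force: [0.0, 0.3, -4.1]
opening: 0.0658
time: 28.25
tool_pos: [0.4462, 0.2606, 0.1241]
tool_rot: [-1.571, 0.0, -2.748]
contact_force: [-0.3, -0.0, -4.2]
opening: 0.066
t 28.3 tcp [0.4462 0.2606 0.1241] rot [-1.5707 -0.     -2.7478] open 0.0658 togo cm [ 0.05 -0.02 -0.01]
```

View pics/s18.png

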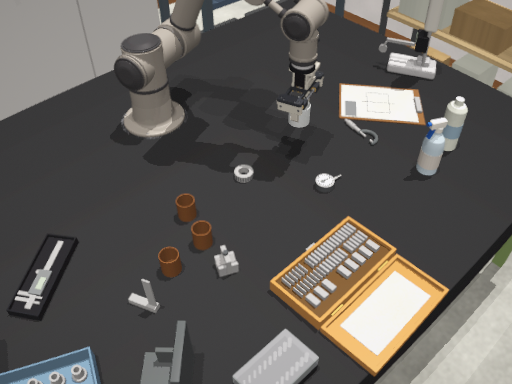

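View pics/s18c.png

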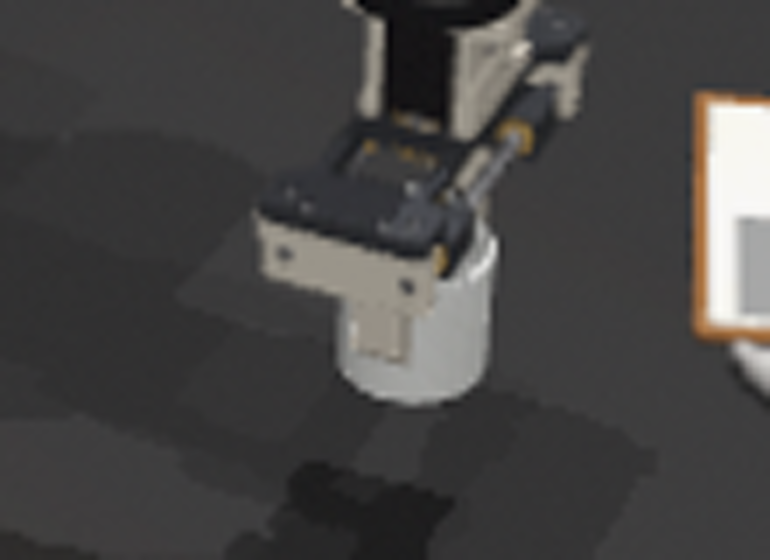

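View pics/w18.png

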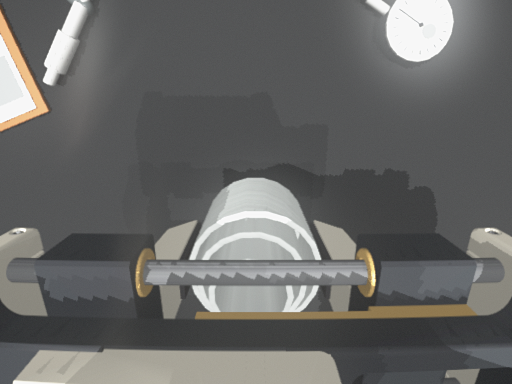

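The nest hangs level with its bottom about 10 cm up: TCP 0.1241, against 0.0241 when I gripped it. The bystanders are where they were in the first picture. Handing in.

```bash
python3 -m crank '{"xyz":[[0,0,0],[0,0,0],[0,0,0],[0,0,0],[0,0,0]],"roll":[0,0,0,0,0]}' 1 40; python3 -c "
from cell import robot
print(robot.hand_in())"
```

```text
time: 28.85
tool_pos: [0.4462, 0.2606, 0.1241]
tool_rot: [-1.571, 0.0, -2.748]
contact_force: [-0.3, 1.2, -4.6]
opening: 0.0657
the job is handed in; nothing more can be done
None
```

The three aluminium cups are nested and held up in the gripper, and the job is handed in at 28.9 s with no verdict reported. I lowered the medium cup into the large one where it stood, then the small cup into the medium. For each I let go only once the force showed it had touched bottom (about 5–6 N). I then gripped the large cup at 40 N and lifted the whole nest.

**Last checks:**
- **Height:** the nest's bottom is 10 cm above the plate, taken from the tool's rise of 0.0241 to 0.1241 m.
- **Stillness and level:** it stayed there for more than 2.5 s with the tool reading steady and level. The scene picture shows the cup upright.
- **Grip and load:** the opening is 66 mm and the load about 4.2–4.6 N, against about 3.7 N expected for three cups. That fits within sensor noise.
- **Bystanders:** the brown cups and the other things on the plate look to be where they started, judged by eye.

**Disagreements:** the top, scene and wrist cameras differed by 2–5 mm on cup positions. The wrist camera also had a sideways bias of about 1.5 mm, which I corrected from the held cup. After seating, the medium cup sat slightly off-centre in the large one, within its 4 mm of play.

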